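# Refit the keyed knob on the polisher's speed control

### The arm

A 6-joint arm with a two-finger parallel gripper is mounted at the origin on the work surface; the furniture and walls round the work are solid. World frame = base frame: x ahead of the robot, y to its left, z up, the work surface at z = 0. Lengths are in m, angles in rad, forces in N, time in s.
With the tool pointing down it reaches from about 0.35 to 0.975 m from the base axis. Payload 4.9 kg.
Tool frame: the origin (TCP) lies at the very end of the fingers, on their centre line; the grasp point (between the pads) lies 19 mm behind it; z points along the fingers, y is the line along which they close (so a half turn about z gives the same grasp; the last joint's range is limited). The gripper opens to 85 mm and grips with 20 to 120 N. Pads are 22 mm wide; open, the fingers measure 114 mm over their backs; the gripper's body (76 mm by 85 mm) begins 54 mm behind the grasp point. The pads swing forward as they close: fully open they stand 13 mm farther back than shut.
Start: joints at [-1.377, 0.053, 1.613, -0, 1.476, -0.119], TCP at [0.192, -0.595, 0.231] pointing down, gripper open.
Joint ranges: [-3.01, 3.01], [-1.01, 2.22], [0.06, 2.58], [-1.02, 4.17], [0.09, 2.62], [-3.14, 3.14]. Speed limits (rad/s): [2.57, 2.57, 3.14, 3.14, 3.14, 3.14].

### API

Orientations are given as a unit quaternion [w, x, y, z].
In Python, from plant import state, optics, ticket, nets gives the robot as it stands. The module is installed in compiled form; this text tells all that it offers.
- The arm moves only by the shell command python3 -m inch 'ROWS' [OPENING]. ROWS is JSON, a list of rows, each an object of numbers: "dx", "dy", "dz": the shift along the tool's x, y, z as a fraction of full scale; "rx", "ry", "rz": the turn, a rotation vector about the tool's x, y, z as a fraction of full scale. In form: [{"dx": .., "dy": .., "dz": .., "rx": .., "ry": .., "rz": ..}, ...]. A call has 1 to 5 rows; each row is the pose to reach, as a shift and turn from the pose commanded when the call began, along the tool's axes at that moment; what a row does not reach only later rows make up. Full scale, the value 1, is 0.8 m for a shift and 1.5 rad for a turn. A row lasts 1/10 s, in which the tool goes at most 50 mm and 8.59 degrees, less where a joint would pass 70% of its speed; a pose out of reach is approached as far as the arm can. A call with a number of a shift or a turn outside -1 to 1 is refused whole. A call with a gripper value outside its range is refused whole. OPENING is the opening, from -1 (shut) to 1 (fully open), set as the call begins (- or left out, the last holds). The fingers move at their own pace and stop on an object; the grip force is fixed at half the most. Time passes only in rows, so rows that repeat a pose let the fingers close. It gives the time, the measured TCP pose, the force, the opening and the grip force at its end, in the units of the state.
- state(): the state, without advancing time (a new reading comes with each control period).
- optics.grab_frame(name): name is "scene" or "top" or "wrist"; returns the picture (384x512x3 uint8, red, green, blue); there is no depth.
- optics.camera_info(name): a dict with "fx", "fy", "cx", "cy" (pixels), "R" (3x3) and "t" (3): a world point X has camera coordinates R X + t. Camera axes: x right, y down, z forward; pixel columns grow to the right and rows downward; lengths in m; the calibration is good to about 2 mm. A picture is of the moment at which its call begins: read the wrist's pose just before it. camera_info takes no time and is no camera call; for the wrist camera it gives the pose at the moment of the call.
- ticket.job_done(): hands the job in; it is judged then, once.
Trained networks look in the newest picture that a camera, given by its name, has taken for a name from the list of things; names that differ only in an ending like _2 or _b are one class to them, and where a whole thing is asked for, a point or a joint stands for the part that bears it (a point fixed in the world has none). Each returns a list of dicts, best first, with "confidence" (0 to 1); they miss things now and then, are a little off and sometimes report something else, mostly with a low value. They report only what shows in the picture. A call takes as long as a camera call. They do not tell look-alikes from the thing itself.
- nets.boxes_of(camera, name): "bbox" ([centre column, centre row, width, height] in pixels, round what is visible of it).
- nets.outline_of(camera, name): "pixels" (384x512 bool, what is visible of it) and "bbox" ([centre column, centre row, width, height] in pixels, round what is visible of it).
The state is a dict: "time": time; "joint_pos": joint angles; "joint_vel": joint speeds; "joint_efforts": joint torques, N m; "tool_pos": TCP position; "tool_rot": TCP orientation; "contact_force": force on the tool from outside, world axes, zero at the start; "ft_torque": the same for the moment, N m; "gripper_width": opening from 0.0 (shut) to 1.0 (fully open); "grasp_force": force on a finger pad.
Only numpy, scipy, OpenCV 4.12 (cv2) and the standard library are available. Lean on these libraries where they do the work, as an engineer would, in place of code of your own. Each camera call takes 0.05 s, during which the arm holds its last target. There are 200 camera calls.

### The job

The knob has come off the speed control. Swing the control's clear dust cover open until it rests on its stop, then fit the black knob onto the D-shaped spindle with its pointer on the side of the spindle's flat, push it fully home against the spring washer and finish still holding it pressed down there, so that its grub screw can be tightened. Leave the other things on the bench where they are.

Things in the scene. Friction and masses are not known exactly. Their poses are not given: they have to be found in the camera images.
- cover (a joint): Hinge of the speed control's clear dust cover, a hood 150 long x 152 wide x 40 mm high, hinged along its far lower edge, black pull tab at its near end, shut over the spindle. 0 = shut, 1.95 rad = leaning back on its stop. Light, no latch; falls shut when let go below about 1.2 rad, falls open onto its stop when let go above 1.35.
- cover_hinge (a point): Point on the cover's hinge line, at mid width, 58 mm above the bench. Its frame turns with the cover: y lies along the hinge line (to the robot's left when the control is square on); with the cover shut z is up and x points from the tab to the hinge.
- cover_tab (a point): Grasp point in the black tab that sticks out level from the top of the shut cover's near end, 92 mm above the bench; turns with the cover, 174 mm along its -x and 34 mm along its z from the hinge. Tab: 30 mm wide (along y), 9 thick, ending 15 mm beyond this point, meeting the hood 24 mm behind it. Pinched across its width (along y) it can pivot between the fingers. Only low things (under 35 mm) are below.
- panel_centre (a point): Centre of the level dark top panel of the speed control, 58 mm above the bench. The grey control is a fixed box 160 x 160 x 58 mm; x points to its hinge side, y to its left, z up. Nothing on the panel is higher than 8 mm, except the spindle, which stands 9 mm to -x and 18 mm to +y of this point.
- spindle_tip (a point): Centre of the upper end of the upright brass spindle, 24 mm above the panel. It is a 16 mm round bar with one flat 3 mm from its axis (a D), a 1 mm bevelled end and a dark line on it from axis to flat. x points from the axis out through the flat, z up. The flat faces within 0.65 rad of the control's x (away from the robot). Stiff to turn (0.12 N m).
- washer (a joint): How far the sprung steel washer (30 mm wide) round the spindle's foot is pressed down: 0 = free, its top 16.6 mm below the spindle's tip; 0.005 m = fully down on its stop. It takes about 3 N to start and 10 N to go fully down, and springs back when let go.
- knob_centre (a point): Centre (half-way up) of the loose black ribbed round knob, 45 mm in diameter (47 over the ribs), 32 mm high, standing on the bench with its bore down. x points along the white pointer line on its top and side, z up. Fully home, this point lies 5.6 mm below the spindle's tip; the knob first touches the free washer when it lies 0.6 mm below the tip.
- knob: The same knob, about 70 g, origin at the centre of its underside, same axes. Its D-shaped bore opens below, is 23.5 mm deep and 0.8 mm clear of the spindle all round. The bore's flat is on the pointer side, so that x of the knob and x of the spindle must point the same way.
- glue: White glue bottle with a red cap, 41 mm across, 132 high, a bystander on the right, in front of a wooden chest whose near face is at x = 0.65 m and which stands over 0.3 m high. Origin at its base.
- ink: White ink pot with a black rim, in front of the control, 36 mm across, 34 high, a bystander. Origin at its base.
- sander: Brown cork sanding block, 56 x 86 x 27 mm, a bystander that lies on one of the stacks of black panels (up to 100 mm high) between knob and control: cross above them. Origin at its underside.
Things that resemble listed ones, but are neither listed nor needed, are in the scene too. Leave any yellow look-alike of the knob alone.

How it is judged:
On the way, in this order (a step that is already met when the one before it is completed fails the run):
1. the dust cover is open and rests on its stop (value of joint cover above 1.88 rad), for 0.2 s.
2. the knob is on the spindle, flat to flat (horizontal distance between knob_centre and spindle_tip below 0.003 m and angle between the x axis of knob_centre and the x axis of spindle_tip, either way round below 0.25 rad and z of knob_centre in the frame of spindle_tip below 0.006 m), for 0.1 s.
At the end, for the whole second after the job is handed in: Cover open on its stop (over 1.88 rad); knob on the spindle within 3 mm, upright within 0.1 rad, pointer within 0.25 rad of the flat, its centre 3.5 mm or more below the spindle tip, the washer pressed 3.5 mm or more of its 5; the fingers still press on the knob (over 2 N), which is still (value of joint cover above 1.88 rad and horizontal distance between knob_centre and spindle_tip below 0.003 m and z of knob_centre in the frame of spindle_tip below -0.0035 m and angle between the x axis of knob_centre and the x axis of spindle_tip, either way round below 0.25 rad and angle between knob_centre's own z axis and vertical below 0.1 rad and value of joint washer above 0.0035 m and contact force between the fingers and knob above 2 N and linear speed of knob below 0.02 m/s); the arm keeps its last pose, push and grip.
It fails at once if the glue bottle is moved more than 30 mm (distance of glue from where it was at the start of the episode above 0.03 m).
It fails at once if the ink pot is moved more than 30 mm (distance of ink from where it was at the start of the episode above 0.03 m).
It fails at once if the sanding block is moved more than 30 mm (distance of sander from where it was at the start of the episode above 0.03 m).
It also fails if it takes over 51 s, if anything falls off the work surface, if the arm or the gripper's body presses on something with over 40 N, if the wrist force passes 120 N, or if a joint passes its speed limit or range.

## Working session

There is one attempt and no reset: what is moved stays moved. The work goes in short steps, Python scripts to look and compute and a shell command to move; the robot and the scene stay as the last step left them, time stands still between calls to the robot, and variables do not carry over. Pictures are saved under pics/ and viewed, at most 13 in all, crops included, and the job is handed in when it is done.

```bash
mkdir -p pics; python3 - <<'E'
from plant import state, optics, nets
import cv2, numpy as np
s=state(); print({k:np.round(v,3).tolist() for k,v in s.items()})
ims=[]
for c in ["scene","top"]:
    im=optics.grab_frame(c); cv2.imwrite(f"pics/{c}0.png",im[:,:,::-1])
    i=optics.camera_info(c); print(c,{k:np.round(v,4).tolist() for k,v in i.items()})
    for n in ["knob","cover","cover_tab","spindle_tip","glue","ink","sander","panel_centre"]:
        try: print(n,[(np.round(d["bbox"]).tolist(),round(d["confidence"],2)) for d in nets.boxes_of(c,n)[:3]])
        except Exception as e: print(n,e)
    ims.append(im)
E
```

```text
{'time': 0.0, 'joint_pos': [-1.377, 0.053, 1.614, -0.0, 1.476, -0.119], 'joint_vel': [-0.001, 0.0, 0.002, -0.001, 0.0, -0.001], 'joint_efforts': [0.002, -39.368, -37.018, 0.0, 0.007, 0.0], 'tool_pos': [0.192, -0.594, 0.23], 'tool_rot': [-0.001, 0.988, 0.156, -0.0], 'contact_force': [0.791, 0.791, -0.859], 'ft_torque': [0.028, 0.001, -0.035], 'grasp_force': 0.0, 'gripper_width': 1.0}
scene {'fx': 444.398, 'fy': 444.398, 'cx': 255.6843, 'cy': 194.2508, 'R': [[-0.8333, -0.5525, 0.0167], [-0.3913, 0.5683, -0.7238], [0.3904, -0.6097, -0.6898]], 't': [0.3902, 0.2495, 1.1212]}
knob [([331.0, 168.0, 11.0, 12.0], 0.64), ([299.0, 159.0, 9.0, 15.0], 0.55)]
cover [([187.0, 237.0, 84.0, 66.0], 0.68)]
cover_tab [([187.0, 238.0, 84.0, 70.0], 0.9), ([241.0, 274.0, 14.0, 20.0], 0.6)]
spindle_tip []
glue [([275.0, 131.0, 12.0, 30.0], 0.84)]
ink [([244.0, 274.0, 14.0, 21.0], 0.8)]
sander [([307.0, 182.0, 28.0, 27.0], 0.68)]
panel_centre [([187.0, 247.0, 86.0, 78.0], 0.57)]
top {'fx': 372.4236, 'fy': 372.4236, 'cx': 254.1165, 'cy': 195.7009, 'R': [[0.0289, -0.9993, -0.0244], [-0.9923, -0.0257, -0.1212], [0.1205, 0.0277, -0.9923]], 't': [-0.004, 0.4962, 1.134]}
knob [([353.0, 235.0, 15.0, 13.0], 0.68), ([351.0, 199.0, 16.0, 18.0], 0.63)]
cover [([186.0, 184.0, 57.0, 68.0], 0.78)]
cover_tab [([185.0, 185.0, 59.0, 68.0], 0.79)]
spindle_tip []
glue [([363.0, 166.0, 18.0, 10.0], 0.66)]
ink [([189.0, 236.0, 15.0, 13.0], 0.67)]
sander [([307.0, 232.0, 28.0, 18.0], 0.78)]
panel_centre [([187.0, 180.0, 61.0, 68.0], 0.63)]
```

View pics/scene0.png

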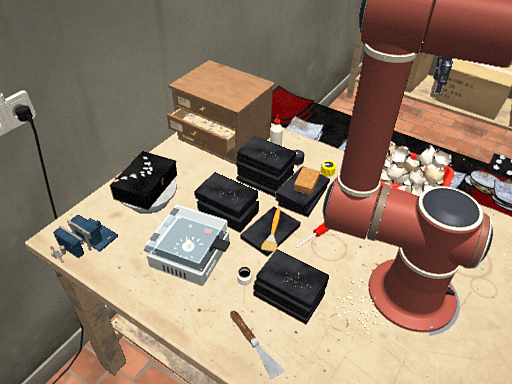

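View pics/top0.png

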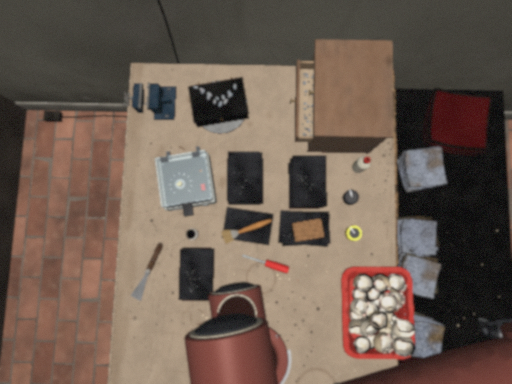

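The top view shows the black knob at (351,198) and the yellow look-alike at (353,233). The control is centred near (185,180) with its tab at (188,210), and the spindle shows at about (180,184).

```bash
cat > h.py <<'E'
from plant import state, optics, nets
import cv2, numpy as np
from scipy.spatial.transform import Rotation as Rn
def bp(i,px,z):
    R,t=np.array(i["R"]),np.array(i["t"]); c=-R.T@t
    d=R.T@np.array([(px[0]-i["cx"])/i["fx"],(px[1]-i["cy"])/i["fy"],1.])
    return c+d*(z-c[2])/d[2]
def proj(i,X):
    p=np.array(i["R"])@np.array(X)+np.array(i["t"]); return np.array([p[0]/p[2]*i["fx"]+i["cx"],p[1]/p[2]*i["fy"]+i["cy"]])
def tcp():
    s=state(); q=s["tool_rot"]; return np.array(s["tool_pos"]),Rn.from_quat([q[1],q[2],q[3],q[0]]).as_matrix()
def rel(p,Rt=None):
    """shift and turn for a target pose, in units of full scale"""
    P,R=tcp(); d=R.T@(np.array(p)-P)/0.8
    r=(Rn.from_matrix(R.T@Rt).as_rotvec()/1.5) if Rt is not None else np.zeros(3)
    print("d",d.round(4),"r",r.round(4))
def down(yaw): # tool y axis at world yaw 'yaw'(closing line), z down
    y=np.array([np.cos(yaw),np.sin(yaw),0]); z=np.array([0,0,-1.]); return np.stack([np.cross(y,z),y,z],1)
E
python3 - <<'E'
from h import *
i=optics.camera_info("top"); j=optics.camera_info("scene")
for n,p,z in [("knob",(351,198),.03),("yel",(353.5,233),.03),("tab",(188,210),.092),("spin",(180,184),.082),("glue",(363,166),.08),("ink",(189.5,235),.034),("sander",(307,231),.12)]:
    X=bp(i,p,z); print(n,X.round(3),proj(j,X).round())
im=cv2.imread("pics/top0.png"); sc=cv2.imread("pics/scene0.png")
a=cv2.resize(im[140:225,145:225],(400,425),interpolation=3); b=cv2.resize(im[150:250,330:380],(212,425),interpolation=3)
cv2.imwrite("pics/c1.png",np.hstack([a,b]))
P,R=tcp(); print(P,R.round(3)); w=optics.camera_info("wrist"); C=-np.array(w["R"]).T@w["t"]
print("cam in tool",(R.T@(C-P)).round(3),(np.array(w["R"])@R).round(3),w["fx"],w["cx"],w["cy"])
E
```

```text
knob [ 0.497 -0.291  0.03 ] [297. 154.]
yel [ 0.389 -0.299  0.03 ] [327. 165.]
tab [0.441 0.202 0.092] [221. 245.]
spin [0.52  0.232 0.082] [189. 241.]
glue [ 0.588 -0.316  0.08 ] [278. 129.]
ink [0.368 0.206 0.034] [244. 273.]
sander [ 0.388 -0.146  0.12 ] [308. 169.]
[ 0.19233155 -0.59467373  0.23134583] [[ 0.951  0.308  0.   ]
 [ 0.308 -0.951 -0.   ]
 [ 0.     0.    -1.   ]]
cam in tool [ 0.073 -0.    -0.143] [[ 0.001  1.    -0.001]
 [-0.959  0.    -0.284]
 [-0.284  0.001  0.959]] 268.26556224354744 254.6768649387641 191.55270326966655
```

View pics/c1.png

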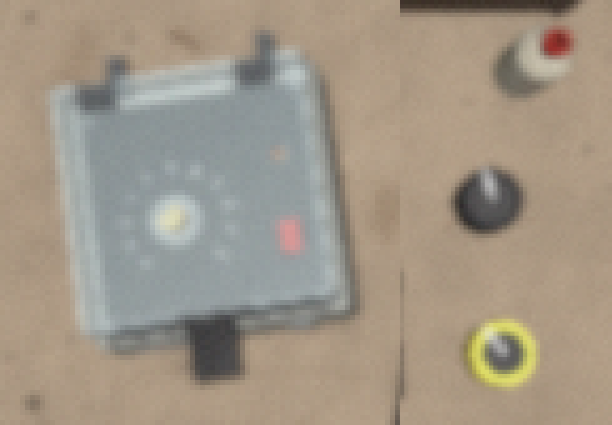

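The black knob's pointer runs roughly along +x. The control is yawed about +0.1 rad. I'll go over the knob first for a wrist look, since it's on the way.

```bash
python3 -m inch '[{"dx":0.212,"dy":-0.132},{"dx":0.212,"dy":-0.132},{"dx":0.212,"dy":-0.132},{"dx":0.212,"dy":-0.132},{"dx":0.212,"dy":-0.132}]' 1
python3 -m inch '[{"dx":0.212,"dy":-0.132,"rz":0.142},{"dx":0.212,"dy":-0.132,"rz":0.142},{"dx":0.212,"dy":-0.132,"rz":0.142},{"dx":0.212,"dy":-0.132,"rz":0.142},{"dx":0.212,"dy":-0.132,"rz":0.142}]'
python3 - <<'E'
from h import *
i=optics.camera_info("wrist"); im=optics.grab_frame("wrist"); cv2.imwrite("pics/w1.png",im[:,:,::-1])
print(tcp())
for d in nets.outline_of("wrist","knob"): print(d["bbox"],d["confidence"],bp(i,d["bbox"][:2],.025).round(4))
np.savez("w1.npz",R=i["R"],t=i["t"],fx=i["fx"],fy=i["fy"],cx=i["cx"],cy=i["cy"])
E
```

```text
(array([ 0.19232497, -0.59466323,  0.23130586]), array([[ 9.51472921e-01,  3.07732481e-01,  2.63860163e-06],
       [ 3.07732481e-01, -9.51472921e-01, -1.90921746e-05],
       [-3.36472427e-06,  1.89776706e-05, -1.00000000e+00]]))validation failed for argument at $[0]...
validation failed for argument at $[0]...
```

View pics/w1.png

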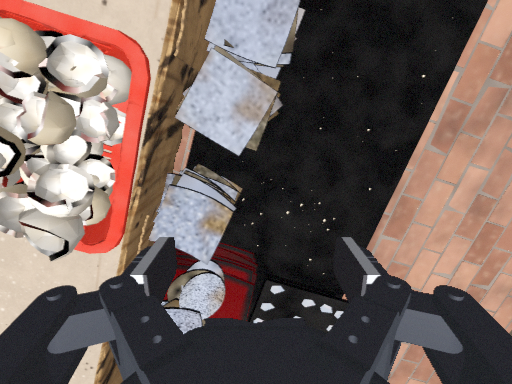

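The call was refused because every row needs all six numbers, so the arm is still at the start. The wrist view shows the fingertips at about (165,255) and (355,255).

```bash

python3 -m inch '[{"dx":0.212,"dy":-0.132,"dz":0,"rx":0,"ry":0,"rz":0},{"dx":0.212,"dy":-0.132,"dz":0,"rx":0,"ry":0,"rz":0},{"dx":0.212,"dy":-0.132,"dz":0,"rx":0,"ry":0,"rz":0},{"dx":0.212,"dy":-0.132,"dz":0,"rx":0,"ry":0,"rz":0},{"dx":0.212,"dy":-0.132,"dz":0,"rx":0,"ry":0,"rz":0}]' 1 &&
python3 -m inch '[{"dx":0.212,"dy":-0.132,"dz":0,"rx":0,"ry":0,"rz":0.142},{"dx":0.212,"dy":-0.132,"dz":0,"rx":0,"ry":0,"rz":0.142},{"dx":0.212,"dy":-0.132,"dz":0,"rx":0,"ry":0,"rz":0.142},{"dx":0.212,"dy":-0.132,"dz":0,"rx":0,"ry":0,"rz":0.142},{"dx":0.212,"dy":-0.132,"dz":0,"rx":0,"ry":0,"rz":0.142}]' &&
python3 - <<'E'
from h import *
i=optics.camera_info("wrist"); im=optics.grab_frame("wrist"); cv2.imwrite("pics/w2.png",im[:,:,::-1])
print(tcp())
for d in nets.outline_of("wrist","knob"): print(d["bbox"],d["confidence"],bp(i,d["bbox"][:2],.025).round(4))
np.savez("w1.npz",**{k:i[k] for k in ("R","t","fx","fy","cx","cy")})
E
```

```text
time: 1.5
tool_pos: [0.3242, -0.4382, 0.2315]
tool_rot: [-0.0, 0.987, 0.159, 0.001]
contact_force: [-1.7, -0.6, 0.9]
gripper_width: 0.997
grasp_force: 0.0
time: 2.0
tool_pos: [0.4525, -0.2861, 0.2315]
tool_rot: [-0.0, 0.999, 0.053, 0.001]
contact_force: [-0.2, -0.0, -0.4]
gripper_width: 0.999
grasp_force: 0.0
(array([ 0.45145401, -0.28764826,  0.23143055]), array([[ 9.94573215e-01,  1.04038791e-01,  2.23956542e-04],
       [ 1.04038821e-01, -9.94573229e-01, -1.26397153e-04],
       [ 2.09590975e-04,  1.49011398e-04, -9.99999967e-01]]))
[262.1, 133.5, 38.6, 35.4] 0.92 [ 0.5003 -0.2903  0.025 ]
[261.9, 212.8, 37.5, 36.3] 0.66 [ 0.3927 -0.3023  0.025 ]
```

View pics/w2.png

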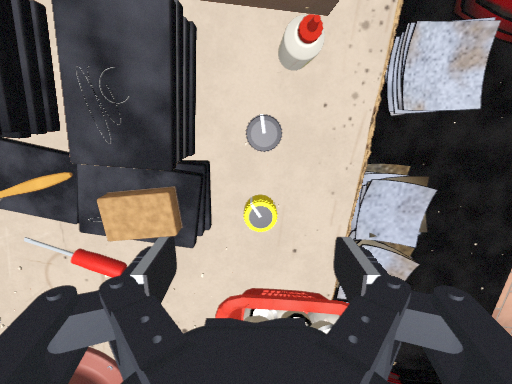

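The wrist view shows the black knob at (264,133) with its pointer to (263,115), and the yellow look-alike at (261,214). The knob is at about (0.500,-0.290). Next is the control.

```bash

python3 -m inch '[{"dx":0,"dy":-0.308,"dz":0,"rx":0,"ry":0,"rz":0},{"dx":0,"dy":-0.308,"dz":0,"rx":0,"ry":0,"rz":0},{"dx":0,"dy":-0.308,"dz":0,"rx":0,"ry":0,"rz":0},{"dx":0,"dy":-0.308,"dz":0,"rx":0,"ry":0,"rz":0},{"dx":0,"dy":-0.308,"dz":0,"rx":0,"ry":0,"rz":0}]' 1 >/dev/null &&
python3 -m inch '[{"dx":0,"dy":-0.308,"dz":0,"rx":0,"ry":0,"rz":0},{"dx":0,"dy":-0.308,"dz":0,"rx":0,"ry":0,"rz":0},{"dx":0,"dy":-0.308,"dz":0,"rx":0,"ry":0,"rz":0},{"dx":0,"dy":-0.308,"dz":0,"rx":0,"ry":0,"rz":0},{"dx":0,"dy":-0.308,"dz":0,"rx":0,"ry":0,"rz":0}]' &&
python3 - <<'E'
from h import *
i=optics.camera_info("wrist"); im=optics.grab_frame("wrist"); cv2.imwrite("pics/w3.png",im[:,:,::-1])
print(tcp())
for n in ["cover","cover_tab","spindle_tip","ink"]:
  for d in nets.boxes_of("wrist",n)[:3]: print(n,d["bbox"],d["confidence"])
np.savez("w3.npz",**{k:i[k] for k in ("R","t","fx","fy","cx","cy")})
E
```

```text
time: 3.1
tool_pos: [0.4013, 0.2014, 0.2317]
tool_rot: [0.0, 0.999, 0.049, 0.001]
contact_force: [-0.5, 0.3, 0.9]
gripper_width: 1.0
grasp_force: 0.0
(array([0.39992284, 0.20706365, 0.23167445]), array([[ 9.94615254e-01,  1.03636358e-01,  3.87310521e-05],
       [ 1.03634893e-01, -9.94603048e-01,  4.95832118e-03],
       [ 5.52384370e-04, -4.92760799e-03, -9.99987707e-01]]))
cover [246.4, 83.5, 174.9, 164.3] 0.89
cover_tab [245.2, 82.5, 174.9, 165.1] 0.75
ink [252.3, 189.7, 30.1, 32.2] 0.87
```

View pics/w3.png

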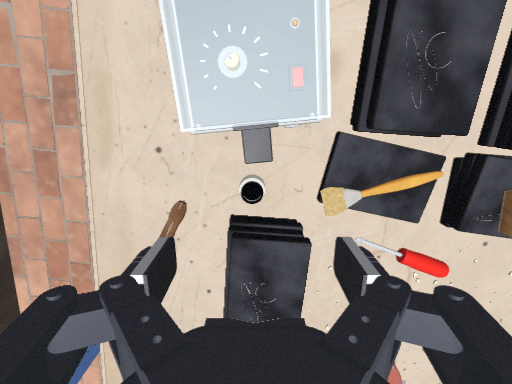

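The wrist view shows the tab with its end at (258,162) and root at (256,126). The hood's near edge runs (180,131) to (330,119), the spindle tip is at about (232,61), and the ink pot is at (252,189).

```bash
python3 - <<'E'
from h import *
i=np.load("w3.npz")
e=bp(i,(258.5,162),.0965); r=bp(i,(256,126),.0965); print("tab end,root",e,r,"len",np.linalg.norm(e-r))
a=bp(i,(180,131),.098); b=bp(i,(330,119),.098); print("edge",a,b,np.linalg.norm(a-b)); d=a-b; psi=np.arctan2(-d[0],d[1]); print("yaw",psi, "from tab",np.arctan2(*(r-e)[1::-1]))
sp=bp(i,(232,61),.082); print("spindle",sp)
c,s=np.cos(psi),np.sin(psi); x=np.array([c,s,0]); y=np.array([-s,c,0])
print("panel",sp+.009*x-.018*y); g=e+.015*x; print("grasp",g,"hinge",g+.174*x)
print("ink",bp(i,(252,189),.034)); print(tcp()[0]); 
g[2]=.092-.019; rel(g,down(psi-np.pi/2))
E
```

```text
tab end,root [0.42460277 0.19991844 0.0965    ] [0.46089534 0.20618118 0.0965    ] len 0.03682895987647248
edge [0.44855667 0.28209473 0.098     ] [0.47496533 0.13334339 0.098     ] 0.15107739660211075
yaw 0.17570486728454596 from tab 0.17087965112551587
spindle [0.5205927  0.23609945 0.082     ]
panel [0.53260057 0.2199498  0.082     ]
grasp [0.43937183 0.20254048 0.0965    ] hinge [0.61069285 0.23295606 0.0965    ]
ink [0.37694146 0.20271625 0.034     ]
[0.40153492 0.19980766 0.2312365 ]
d [0.0474 0.0011 0.1978] r [ 0.0006  0.0001 -0.0516]
```

```bash

python3 -m inch '[{"dx":0.047,"dy":0.001,"dz":0.05,"rx":0,"ry":0,"rz":-0.052},{"dx":0.047,"dy":0.001,"dz":0.1,"rx":0,"ry":0,"rz":-0.052},{"dx":0.047,"dy":0.001,"dz":0.15,"rx":0,"ry":0,"rz":-0.052},{"dx":0.047,"dy":0.001,"dz":0.203,"rx":0,"ry":0,"rz":-0.052},{"dx":0.047,"dy":0.001,"dz":0.203,"rx":0,"ry":0,"rz":-0.052}]' 0.6 >/dev/null &&
python3 -m inch '[{"dx":0,"dy":0,"dz":0,"rx":0,"ry":0,"rz":0},{"dx":0,"dy":0,"dz":0,"rx":0,"ry":0,"rz":0},{"dx":0,"dy":0,"dz":0,"rx":0,"ry":0,"rz":0},{"dx":0,"dy":0,"dz":0,"rx":0,"ry":0,"rz":0},{"dx":0,"dy":0,"dz":0,"rx":0,"ry":0,"rz":0}]' -1
python3 - <<'E'
from h import *
P,R=tcp(); print(P,R[:,0])
# arc in tool axes from shut
for th in [.2,.4,.6,.8,1.0,1.2,1.35,1.45,1.5]:
    a=np.arctan2(.034,-.174)-th; r=np.hypot(.174,.034)
    print(th,"dx %.4f dz %.4f"%((r*np.cos(a)+.174)/.8,-(r*np.sin(a)-.034)/.8))
E
```

```text
time: 4.35
tool_pos: [0.4411, 0.2031, 0.0725]
tool_rot: [0.001, 0.996, 0.089, 0.003]
contact_force: [0.9, -7.3, 5.2]
gripper_width: 0.332
grasp_force: 59.1
[0.44111792 0.20311386 0.07251613] [0.98405254 0.17778756 0.00567337]
0.2 dx 0.0128 dz -0.0424
0.4 dx 0.0337 dz -0.0813
0.6 dx 0.0620 dz -0.1154
0.8 dx 0.0965 dz -0.1431
1.0 dx 0.1357 dz -0.1635
1.2 dx 0.1783 dz -0.1756
1.35 dx 0.2113 dz -0.1790
1.45 dx 0.2335 dz -0.1785
1.5 dx 0.2445 dz -0.1775
```

```bash

python3 -m inch '[{"dx":0.013,"dy":0,"dz":-0.042,"rx":0,"ry":0,"rz":0},{"dx":0.034,"dy":0,"dz":-0.081,"rx":0,"ry":0,"rz":0},{"dx":0.062,"dy":0,"dz":-0.115,"rx":0,"ry":0,"rz":0},{"dx":0.0965,"dy":0,"dz":-0.143,"rx":0,"ry":0,"rz":0},{"dx":0.0965,"dy":0,"dz":-0.143,"rx":0,"ry":0,"rz":0}]' -1 &&
python3 -m inch '[{"dx":0.039,"dy":0,"dz":-0.0205,"rx":0,"ry":0,"rz":0},{"dx":0.082,"dy":0,"dz":-0.0325,"rx":0,"ry":0,"rz":0},{"dx":0.115,"dy":0,"dz":-0.036,"rx":0,"ry":0,"rz":0},{"dx":0.148,"dy":0,"dz":-0.0345,"rx":0,"ry":0,"rz":0},{"dx":0.148,"dy":0,"dz":-0.0345,"rx":0,"ry":0,"rz":0}]'
python3 - <<'E'
from h import *
im=optics.grab_frame("scene"); t=optics.grab_frame("top"); cv2.imwrite("pics/s4.png",np.hstack([cv2.resize(im[130:330,80:330],(500,400)),cv2.resize(t[110:250,120:220],(286,400))])[:,:,::-1])
E
```

```text
time: 4.85
tool_pos: [0.5181, 0.218, 0.1877]
tool_rot: [-0.0, 0.996, 0.089, 0.003]
contact_force: [-2.1, -2.5, 1.7]
gripper_width: 0.34
grasp_force: 66.0
time: 5.35
tool_pos: [0.6325, 0.24, 0.2124]
tool_rot: [-0.001, 0.996, 0.089, 0.001]
contact_force: [-1.7, 3.7, -0.2]
gripper_width: 0.338
grasp_force: 74.9
```

View pics/s4.png

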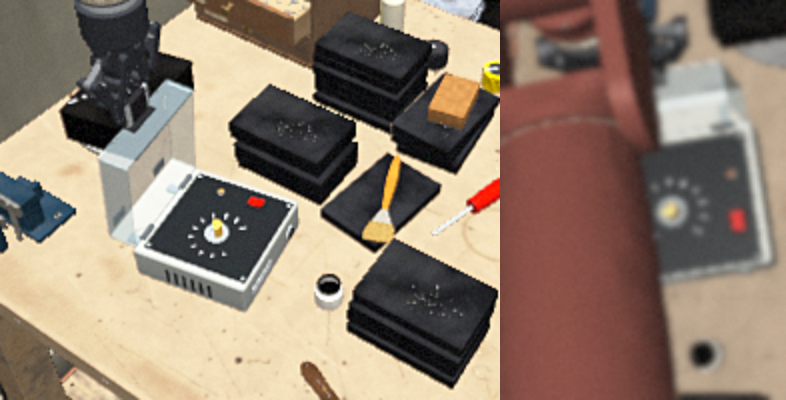

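The scene view shows the cover held up past vertical in the gripper at (130,80), with the spindle exposed at (217,230). I'll release it, let it fall onto its stop, and look down on the spindle.

```bash

python3 -m inch '[{"dx":0,"dy":0,"dz":0,"rx":0,"ry":0,"rz":0},{"dx":0,"dy":0,"dz":0,"rx":0,"ry":0,"rz":0},{"dx":0,"dy":0,"dz":0,"rx":0,"ry":0,"rz":0},{"dx":0,"dy":0,"dz":-0.05,"rx":0,"ry":0,"rz":0},{"dx":0,"dy":0,"dz":-0.08,"rx":0,"ry":0,"rz":0}]' 0.8 &&
python3 -m inch '[{"dx":-0.05,"dy":0,"dz":0,"rx":0,"ry":0,"rz":0},{"dx":-0.10,"dy":0,"dz":0,"rx":0,"ry":0,"rz":0},{"dx":-0.14,"dy":-0.018,"dz":0.06,"rx":0,"ry":0,"rz":0},{"dx":-0.14,"dy":-0.018,"dz":0.06,"rx":0,"ry":0,"rz":0},{"dx":-0.14,"dy":-0.018,"dz":0.06,"rx":0,"ry":0,"rz":0}]'
python3 - <<'E'
from h import *
print(tcp()[0]); i=optics.camera_info("wrist"); im=optics.grab_frame("wrist")
np.savez("w5.npz",**{k:i[k] for k in ("R","t","fx","fy","cx","cy")})
for d in nets.boxes_of("wrist","spindle_tip")[:3]: print(d["bbox"],d["confidence"])
u,v=proj(i,(.5206,.236,.082)).round().astype(int); print(u,v); cv2.imwrite("pics/w5f.png",im[:,:,::-1])
c=cv2.resize(im[v-30:v+30,u-30:u+30],(480,480),interpolation=3)
s=optics.grab_frame("scene"); cv2.imwrite("pics/w5.png",np.hstack([c,cv2.resize(s[150:310,100:220],(300,480)) if 0 else cv2.resize(s[130:290,100:200],(300,480))])[:,:,::-1])
E
```

```text
time: 5.95
tool_pos: [0.6309, 0.2381, 0.2769]
tool_rot: [0.0, 0.996, 0.089, 0.001]
contact_force: [0.9, 0.0, 0.4]
gripper_width: 0.899
grasp_force: 0.0
time: 6.45
tool_pos: [0.5165, 0.2325, 0.2249]
tool_rot: [0.001, 0.996, 0.089, -0.002]
contact_force: [-0.6, -0.0, 0.2]
gripper_width: 0.9
grasp_force: 0.0
[0.51645967 0.23247411 0.22486409]
[250.8, 173.6, 13.5, 16.2] 0.51
252 177
```

View pics/w5.png

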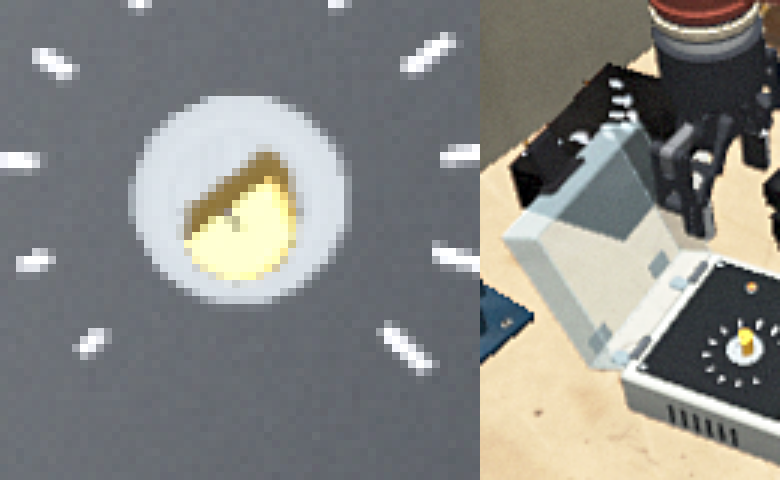

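The cover leans on its stop. The spindle tip is at crop (240,223), which is pixel (252,175), with the flat facing upper-left. I'll fit a D to it.

```bash
cat > fit.py <<'E'
from h import *
from scipy.optimize import minimize
def fitD(i,im,c0,z=.082,k=8,w=20):
    u,v=proj(i,c0).round().astype(int); f=im[v-w:v+w,u-w:u+w].astype(np.float32); f=cv2.resize(f,None,fx=k,fy=k,interpolation=cv2.INTER_CUBIC)
    m=((f[...,2]>170)&(f[...,2]-f[...,0]>45)).astype(np.uint8)
    n,l,st,ce=cv2.connectedComponentsWithStats(m); b=1+np.argmax(st[1:,4]); m=(l==b).astype(np.uint8)
    def poly(p):
        x,y,a,R,h=p; g=np.arccos(h/R); t=np.linspace(g,2*np.pi-g,60)+a
        q=np.array([proj(i,(x+R*np.cos(s),y+R*np.sin(s),z)) for s in t]); return (q-[u-w,v-w]+.5)*k-.5
    def cost(s):
        p=[c0[0]+s[0]*.002,c0[1]+s[1]*.002,.75+s[2]*.2,.0076+s[3]*.0005,.003]
        g=np.zeros_like(m); cv2.fillPoly(g,[(poly(p)*16).round().astype(np.int32)],1,shift=4); return float((g!=m).sum()/m.sum())
    best=min((minimize(cost,[a,b,c,0],method="Nelder-Mead",options=dict(initial_simplex=np.array([a,b,c,0])+np.vstack([np.zeros(4),np.eye(4)]),maxiter=400)) for a in(-1,1) for b in(-1,1) for c in(-1.5,0.5)),key=lambda r:r.fun)
    s=best.x; return best.fun,c0[0]+s[0]*.002,c0[1]+s[1]*.002,.75+s[2]*.2,.0076+s[3]*.0005,m
if __name__=="__main__":
    i=np.load("w5.npz"); im=cv2.imread("pics/w5f.png"); r=fitD(i,im,bp(i,(252,175),.082)); print(r[:5])
    # washer centre check (z=.0654, 30 mm)
    u,v=252,177; g=im[v-30:v+30,u-30:u+30].astype(int); m=((g.min(2)>165)|(g[...,2]-g[...,0]>30)).astype(np.uint8)
    n,l,st,ce=cv2.connectedComponentsWithStats(m); b=np.argmin([np.hypot(*(c-30)) if k and s[4]>100 else 1e9 for k,(c,s) in enumerate(zip(ce,st))])
    x,y,ww,hh=st[b][:4]; c=(u-30+x+ww/2-.5,v-30+y+hh/2-.5); print(st[b],"washer",bp(i,c,.0654))
    # knob pointer in w2
    i=np.load("w1.npz"); im=cv2.imread("pics/w2.png"); 
    f=im[108:158,238:290].min(2); f=cv2.resize(f,None,fx=4,fy=4,interpolation=3); ys,xs=np.where(f>190); keep=np.hypot(xs/4+238-264,ys/4+108-130)<20
    q=np.stack([xs,ys],1)[keep].astype(np.float32); L=cv2.fitLine(q,cv2.DIST_L2,0,.01,.01).ravel(); print(len(q),L, q.min(0)/4,q.max(0)/4)
    c=L[2:]/4+[237.6,107.6]; A=bp(i,c-L[:2]*5,.032);B=bp(i,c+L[:2]*5,.032); d=(B-A)*np.sign((B-A)[0]); print("pointer yaw",np.arctan2(d[1],d[0]), "knob",bp(i,(264,133),.032))
E
python3 fit.py
```

```text
(np.float64(0.7888410070310728), np.float64(0.5229702288635989), np.float64(0.23721898498478725), np.float64(0.8463770360028833), np.float64(0.007889272944527632))
[ 17  12  26  26 541] washer [0.52259968 0.2373342  0.0654    ]
3541 [ 0.9421078  -0.33531022 92.11635    44.71562   ] [6.25 2.25] [45.25 30.  ]
pointer yaw -1.1327789733264428 knob [ 0.50163132 -0.29231432  0.032     ]
```

```bash
sed -i 's/f\[...,2\]>170)&(f\[...,2\]-f\[...,0\]>45/f[...,2]>200)\&(f[...,2]-f[...,0]>40/; s/264,ys\/4+108-130)<20/264,ys\/4+108-128)<13/; s/f>190/f>170/' fit.py; cat >> fit.py <<'E'
    i=np.load("w5.npz"); im=cv2.imread("pics/w5f.png"); print(r[5].sum()/64, im[175,245:262].tolist())
    M=r[5]; cv2.imwrite("pics/m.png",M*255); ks=np.where(f>170,255,0)
E
python3 fit.py; python3 -c "
import cv2;m=cv2.imread('pics/m.png',0)[::8,::8]
print('\n'.join(''.join('#' if a else '.' for a in r) for r in m))"
```

```text
(np.float64(0.07154032143365098), np.float64(0.5226827911264786), np.float64(0.23721197867453378), np.float64(0.841315711783774), np.float64(0.007725973413697946))
[ 17  12  26  26 541] washer [0.52259968 0.2373342  0.0654    ]
1280 [  0.16075526   0.9869943  100.55        68.35      ] [22.  8.] [28.75 25.75]
pointer yaw 0.2808220851445597 knob [ 0.50163132 -0.29231432  0.032     ]
109.859375 [[120, 147, 159], [61, 115, 142], [143, 220, 229], [203, 255, 255], [211, 255, 255], [210, 255, 255], [156, 201, 203], [188, 249, 249], [208, 255, 255], [210, 255, 255], [211, 255, 255], [212, 255, 255], [205, 255, 255], [150, 230, 242], [220, 221, 219], [232, 226, 219], [234, 228, 221]]
........................................
........................................
........................................
........................................
........................................
........................................
........................................
........................................
........................................
........................................
.....
[... 524 characters left out ...]
...
..............#############.............
...............########.##..............
...............##########...............
.................#######................
........................................
........................................
........................................
........................................
........................................
........................................
........................................
........................................
........................................
........................................
........................................
........................................
........................................
```

```bash

python3 -m inch '[{"dx":0,"dy":0,"dz":0.06,"rx":0,"ry":0,"rz":0},{"dx":0,"dy":0,"dz":0.119,"rx":0,"ry":0,"rz":0},{"dx":0,"dy":0,"dz":0.119,"rx":0,"ry":0,"rz":0},{"dx":0,"dy":0,"dz":0.119,"rx":0,"ry":0,"rz":0},{"dx":0,"dy":0,"dz":0.119,"rx":0,"ry":0,"rz":0}]' >/dev/null
python3 - <<'E'
from fit import *
i=optics.camera_info("wrist"); im=optics.grab_frame("wrist")[:,:,::-1].copy(); print(tcp()[0])
r=fitD(i,im,np.array([.5227,.2372,.082])); print(r[:5])
m=r[5][::6,::6]; print('\n'.join(''.join('#' if a else '.' for a in q) for q in m if q.any()))
P,R=tcp()
E
```

```text
[0.5210039  0.23359003 0.13588931]
(np.float64(0.06311090587239283), np.float64(0.5223349129710052), np.float64(0.23724309003609853), np.float64(0.8316333969071374), np.float64(0.007557294304993293))
..................................#...................
.................................###..................
...............................######.................
..............................########................
............................##########................
...........................############...............
..........................#############...............
.........................###############..............
..........................##############..............
......................##..##############..............
....................#####..##############.............
...................#######..#############.............
..................######################..............
.................#######################..............
..............##########################..............
...............########################...............
...............########################...............
................######################................
................######################................
.................####################.................
..................##################..................
....................##############....................
......................##########......................
.........................#..##........................
```

The spindle is at (0.5225, 0.2372) with the flat's yaw about 0.82. Next I'll move to the knob.

```bash

python3 -m inch '[{"dx":0,"dy":0,"dz":-0.06,"rx":0,"ry":0,"rz":0},{"dx":0,"dy":0,"dz":-0.12,"rx":0,"ry":0,"rz":0},{"dx":-0.014,"dy":0.06,"dz":-0.12,"rx":0,"ry":0,"rz":0},{"dx":-0.028,"dy":0.12,"dz":-0.12,"rx":0,"ry":0,"rz":0},{"dx":-0.042,"dy":0.18,"dz":-0.12,"rx":0,"ry":0,"rz":0}]' >/dev/null &&
python3 -m inch '[{"dx":-0.014,"dy":0.06,"dz":0,"rx":0,"ry":0,"rz":0},{"dx":-0.028,"dy":0.12,"dz":0,"rx":0,"ry":0,"rz":0},{"dx":-0.042,"dy":0.18,"dz":0,"rx":0,"ry":0,"rz":0},{"dx":-0.056,"dy":0.24,"dz":0,"rx":0,"ry":0,"rz":0},{"dx":-0.07,"dy":0.3,"dz":0,"rx":0,"ry":0,"rz":0}]' &&
python3 -m inch '[{"dx":-0.014,"dy":0.06,"dz":0,"rx":0,"ry":0,"rz":0},{"dx":-0.028,"dy":0.12,"dz":0,"rx":0,"ry":0,"rz":0},{"dx":-0.029,"dy":0.162,"dz":0.04,"rx":0,"ry":0,"rz":0},{"dx":-0.029,"dy":0.162,"dz":0.1,"rx":0,"ry":0,"rz":0},{"dx":-0.029,"dy":0.162,"dz":0.1,"rx":0,"ry":0,"rz":0}]'
python3 - <<'E'
from h import *
i=optics.camera_info("wrist"); im=optics.grab_frame("wrist")[:,:,::-1].copy(); P,R=tcp(); print(P,R[:,0]); cv2.imwrite("pics/w7f.png",im)
np.savez("w7.npz",**{k:i[k] for k in ("R","t","fx","fy","cx","cy")})
for d in nets.outline_of("wrist","knob")[:2]: print(d["bbox"],d["confidence"],bp(i,d["bbox"][:2],.025))
u,v=proj(i,(.5016,-.292,.032)).round().astype(int); print(u,v); cv2.imwrite("pics/w7.png",cv2.resize(im[v-40:v+40,u-40:u+40],(560,560),interpolation=3))
E
```

```text
time: 8.15
tool_pos: [0.4987, -0.1635, 0.2314]
tool_rot: [0.002, 0.996, 0.089, 0.003]
contact_force: [1.0, -0.5, 0.0]
gripper_width: 0.901
grasp_force: 0.0
time: 8.65
tool_pos: [0.4951, -0.2915, 0.143]
tool_rot: [-0.003, 0.996, 0.088, -0.004]
contact_force: [-0.5, 0.7, -2.3]
gripper_width: 0.901
grasp_force: 0.0
[ 0.49672417 -0.29192202  0.14638483] [ 0.98435765  0.17615466 -0.00309152]
[246.8, 273.1, 39.7, 45.5] 0.65 [ 0.39433891 -0.299449    0.025     ]
[257.1, 181.8, 49.1, 47.8] 0.63 [ 0.50031292 -0.29196332  0.025     ]
257 182
```

View pics/w7.png

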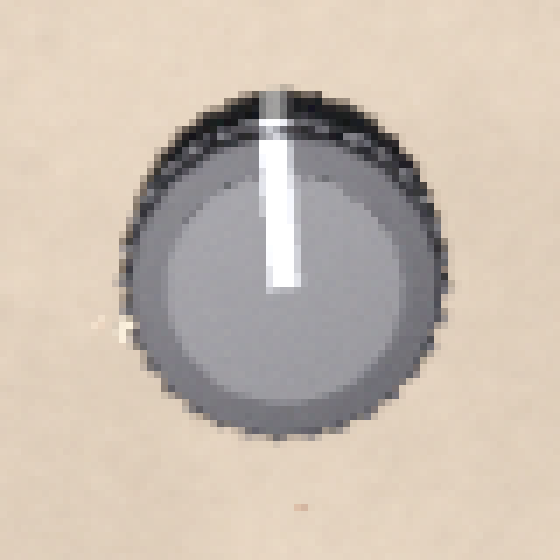

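The crop shows the knob's top centre at (284,288), with the pointer running up to (272,130).

```bash
python3 - <<'E'
from h import *
i=np.load("w7.npz"); f=lambda a,b:bp(i,(217+a/7-.43,142+b/7-.43),.032)
c=f(284,288); p=f(272,130); q=p-c; print(c,"yaw",np.arctan2(q[1],q[0])); P,R=tcp(); print(P,R[:,0],np.arctan2(R[1,0],R[0,0]))
c[2]=.008; rel(c,down(np.arctan2(R[1,0],R[0,0])-np.pi/2))
E
```

```text
[ 0.50122138 -0.29182246  0.032     ] yaw 0.2525919455661295
[ 0.49835899 -0.29254813  0.14923462] [9.84204655e-01 1.77033778e-01 4.87942680e-04] 0.17797182423629634
d [ 0.0036 -0.0003  0.1765] r [ 0.0002 -0.0003 -0.    ]
```

```bash

python3 -m inch '[{"dx":0.003,"dy":-0.0005,"dz":0.05,"rx":0,"ry":0,"rz":0},{"dx":0.003,"dy":-0.0005,"dz":0.1,"rx":0,"ry":0,"rz":0},{"dx":0.003,"dy":-0.0005,"dz":0.15,"rx":0,"ry":0,"rz":0},{"dx":0.003,"dy":-0.0005,"dz":0.178,"rx":0,"ry":0,"rz":0},{"dx":0.003,"dy":-0.0005,"dz":0.178,"rx":0,"ry":0,"rz":0}]' 0.8 &&
python3 -m inch '[{"dx":0,"dy":0,"dz":0,"rx":0,"ry":0,"rz":0},{"dx":0,"dy":0,"dz":0,"rx":0,"ry":0,"rz":0},{"dx":0,"dy":0,"dz":0,"rx":0,"ry":0,"rz":0},{"dx":0,"dy":0,"dz":0,"rx":0,"ry":0,"rz":0},{"dx":0,"dy":0,"dz":0,"rx":0,"ry":0,"rz":0}]' -1 &&
python3 -m inch '[{"dx":0,"dy":0,"dz":-0.06,"rx":0,"ry":0,"rz":0},{"dx":0,"dy":0,"dz":-0.12,"rx":0,"ry":0,"rz":0},{"dx":0,"dy":0,"dz":-0.18,"rx":0,"ry":0,"rz":0},{"dx":0,"dy":0,"dz":-0.28,"rx":0,"ry":0,"rz":0},{"dx":0,"dy":0,"dz":-0.28,"rx":0,"ry":0,"rz":0}]'
python3 - <<'E'
from h import *
i=optics.camera_info("wrist"); im=optics.grab_frame("wrist")[:,:,::-1].copy(); P,R=tcp(); print(P,R[:,0]); cv2.imwrite("pics/w8.png",im[160:352,150:362])
np.savez("w8.npz",**{k:i[k] for k in ("R","t","fx","fy","cx","cy")},P=P,Rt=R)
cv2.imwrite("pics/w8.png",cv2.resize(im[180:300,175:335],(800,600),interpolation=3))
E
```

```text
time: 9.25
tool_pos: [0.5005, -0.2907, 0.0054]
tool_rot: [-0.001, 0.996, 0.09, -0.001]
contact_force: [0.1, -0.5, -0.3]
gripper_width: 0.901
grasp_force: 0.0
time: 9.75
tool_pos: [0.5032, -0.2936, 0.0097]
tool_rot: [0.002, 0.996, 0.089, 0.003]
contact_force: [-0.3, 0.5, 7.5]
gripper_width: 0.504
grasp_force: 61.8
time: 10.25
tool_pos: [0.5018, -0.2927, 0.2366]
tool_rot: [0.003, 0.996, 0.089, 0.003]
contact_force: [0.6, -1.1, -0.3]
gripper_width: 0.507
grasp_force: 61.6
[ 0.50351982 -0.29402371  0.24164502] [0.9841247  0.17712465 0.01119999]
```

View pics/w8.png

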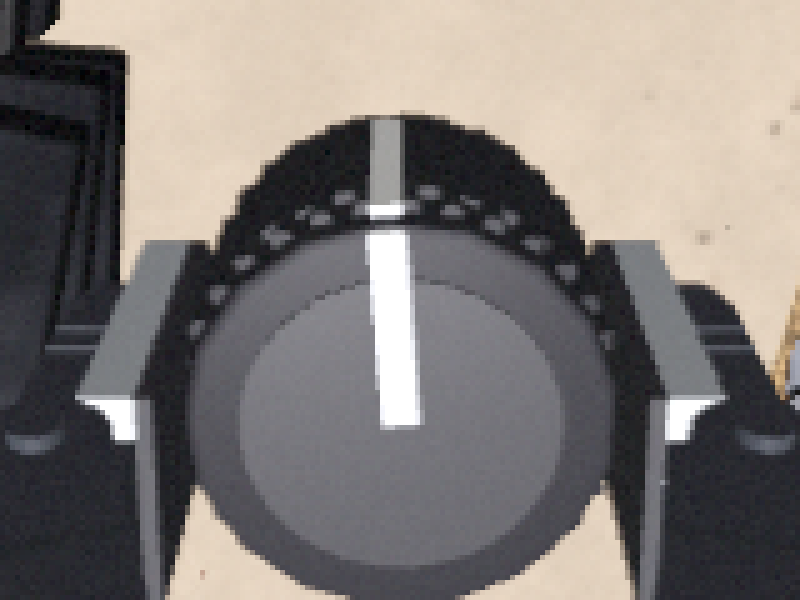

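The knob is held between the pads, with its top centre at crop (401,424) and the pointer to (387,235). I'll work out its offset and angle in the tool frame.

```bash
cat > held.py <<'E'
from h import *
i=np.load("w8.npz"); P,R=i["P"],i["Rt"]
Rc,t=i["R"],i["t"]; C=R.T@((-Rc.T@t)-P); M=Rc@R
def tp(a,b,z=-.0235):
    u,v=175+a/5-.4,180+b/5-.4; d=M.T@np.array([(u-i["cx"])/i["fx"],(v-i["cy"])/i["fy"],1]); return C+d*(z-C[2])/d[2]
c=tp(401,425); p=tp(387,235); q=p-c; print("cam",C.round(4),"centre in tool",c,"len",np.hypot(*q[:2]),"left disc",tp(240,424)-c)
yt=np.arctan2(-q[1],q[0]); print("pointer rel tool yaw (ccw from above)",yt)
ty=.82-yt; Rt=down(ty-np.pi/2); T=np.array([.5225,.2372,0])-Rt@np.array([c[0],c[1],0]); print("tool yaw",ty,"TCP xy",T[:2])
for z in (.25,.12): rel([T[0],T[1],z],Rt)
E
python3 held.py
```

```text
cam [ 0.0721 -0.0014 -0.1381] centre in tool [ 0.00053404 -0.00177512 -0.0235    ] len 0.02010708255163441 left disc [ 5.72436847e-05 -1.56489909e-02  0.00000000e+00]
pointer rel tool yaw (ccw from above) 0.06550838201881784
tool yaw 0.7544916179811821 TCP xy [0.5233267  0.23554084]
d [ 0.1417 -0.6469 -0.0168] r [ 0.0102 -0.0049 -0.3843]
d [ 0.1399 -0.649   0.1456] r [ 0.0102 -0.0049 -0.3843]
```

```bash

python3 -m inch '[{"dx":0.013,"dy":-0.06,"dz":0,"rx":0,"ry":0,"rz":0},{"dx":0.026,"dy":-0.12,"dz":0,"rx":0,"ry":0,"rz":0},{"dx":0.04,"dy":-0.18,"dz":0,"rx":0,"ry":0,"rz":0},{"dx":0.053,"dy":-0.24,"dz":0,"rx":0,"ry":0,"rz":0},{"dx":0.066,"dy":-0.3,"dz":0,"rx":0,"ry":0,"rz":0}]' >/dev/null &&
python3 -m inch '[{"dx":0.013,"dy":-0.06,"dz":0,"rx":0,"ry":0,"rz":0},{"dx":0.026,"dy":-0.12,"dz":0,"rx":0,"ry":0,"rz":0},{"dx":0.04,"dy":-0.18,"dz":0,"rx":0,"ry":0,"rz":0},{"dx":0.053,"dy":-0.24,"dz":0,"rx":0,"ry":0,"rz":0},{"dx":0.066,"dy":-0.3,"dz":0,"rx":0,"ry":0,"rz":0}]' >/dev/null &&
python3 -m inch '[{"dx":0.011,"dy":-0.046,"dz":0,"rx":0,"ry":0,"rz":-0.1},{"dx":0.011,"dy":-0.046,"dz":0.05,"rx":0,"ry":0,"rz":-0.2},{"dx":0.011,"dy":-0.046,"dz":0.1,"rx":0,"ry":0,"rz":-0.3},{"dx":0.011,"dy":-0.046,"dz":0.14,"rx":0,"ry":0,"rz":-0.381},{"dx":0.011,"dy":-0.046,"dz":0.14,"rx":0,"ry":0,"rz":-0.381}]' &&
python3 -m inch '[{"dx":0,"dy":0,"dz":0,"rx":0,"ry":0,"rz":0},{"dx":0,"dy":0,"dz":0,"rx":0,"ry":0,"rz":0},{"dx":0,"dy":0,"dz":0,"rx":0,"ry":0,"rz":0}]'
python3 - <<'E'
from h import *
P,R=tcp(); print(P,np.arctan2(R[1,0],R[0,0]),R[:,2]); rel([.5225,.2372,.095],down(.75-np.pi/2))
E
```

```text
time: 11.8
tool_pos: [0.5177, 0.2362, 0.1123]
tool_rot: [-0.0, 0.931, 0.366, -0.005]
contact_force: [-0.6, -1.1, -0.8]
gripper_width: 0.508
grasp_force: 61.7
time: 12.1
tool_pos: [0.5233, 0.2376, 0.1205]
tool_rot: [0.0, 0.931, 0.365, 0.003]
contact_force: [-0.2, -0.0, -0.6]
gripper_width: 0.504
grasp_force: 61.7
[0.52333841 0.23762306 0.12049539] 0.748081799977616 [ 0.0049191   0.0014976  -0.99998678]
d [-0.0013 -0.0004  0.0319] r [ 0.0015 -0.0031 -0.0013]
```

```bash

python3 -m inch '[{"dx":-0.001,"dy":0,"dz":0.012,"rx":0,"ry":0,"rz":0},{"dx":-0.001,"dy":0,"dz":0.024,"rx":0,"ry":0,"rz":0},{"dx":-0.001,"dy":0,"dz":0.028,"rx":0,"ry":0,"rz":0},{"dx":-0.001,"dy":0,"dz":0.028,"rx":0,"ry":0,"rz":0},{"dx":-0.001,"dy":0,"dz":0.028,"rx":0,"ry":0,"rz":0}]'
python3 - <<'E'
from h import *
i=optics.camera_info("wrist"); im=optics.grab_frame("wrist")[:,:,::-1].copy(); P,R=tcp(); print(P,np.arctan2(R[1,0],R[0,0]),R[:,2]); rel([.5225,.2372,.085],down(.75-np.pi/2)); print(state()["contact_force"])
E
python3 -m inch '[{"dx":0,"dy":0,"dz":0.004,"rx":0,"ry":0,"rz":0},{"dx":0,"dy":0,"dz":0.008,"rx":0,"ry":0,"rz":0},{"dx":0,"dy":0,"dz":0.012,"rx":0,"ry":0,"rz":0},{"dx":0,"dy":0,"dz":0.016,"rx":0,"ry":0,"rz":0},{"dx":0,"dy":0,"dz":0.016,"rx":0,"ry":0,"rz":0}]'
```

```text
time: 12.6
tool_pos: [0.5208, 0.2366, 0.0946]
tool_rot: [-0.0, 0.931, 0.366, -0.0]
contact_force: [0.6, -0.8, 0.0]
gripper_width: 0.507
grasp_force: 61.7
[0.52101637 0.23667687 0.09492932] 0.7492283747626041 [ 5.04668515e-05  3.21833500e-05 -9.99999998e-01]
d [0.0018 0.0008 0.0124] r [ 0.     -0.     -0.0005]
[ 0.87036632 -0.29345241 -1.02876977]
time: 13.15
tool_pos: [0.5226, 0.2372, 0.0888]
tool_rot: [0.0, 0.931, 0.366, 0.001]
contact_force: [-12.9, -4.4, 28.3]
gripper_width: 0.509
grasp_force: 64.9
```

```bash

python3 -m inch '[{"dx":0.0018,"dy":0.0008,"dz":-0.012,"rx":0,"ry":0,"rz":0},{"dx":0.0018,"dy":0.0008,"dz":-0.012,"rx":0,"ry":0,"rz":0},{"dx":0.0018,"dy":0.0008,"dz":-0.012,"rx":0,"ry":0,"rz":0},{"dx":0.0018,"dy":0.0008,"dz":-0.012,"rx":0,"ry":0,"rz":0},{"dx":0.0018,"dy":0.0008,"dz":-0.012,"rx":0,"ry":0,"rz":0}]'
python3 - <<'E'
from h import *
im=optics.grab_frame("scene")
P,R=tcp(); i=optics.camera_info("wrist"); w=optics.grab_frame("wrist")[:,:,::-1].copy(); print(P,np.arctan2(R[1,0],R[0,0]),R[:,2]);rel([.5225,.2372,.085],down(.75-np.pi/2))
np.savez("w8.npz",**{k:i[k] for k in ("R","t","fx","fy","cx","cy")},P=P,Rt=R)
cv2.imwrite("pics/w9.png",np.hstack([cv2.resize(w[180:300,175:335],(533,400),interpolation=3),cv2.resize(im[215:265,170:203][:,:,::-1],(264,400),interpolation=3)]))
E
```

```text
time: 13.65
tool_pos: [0.5218, 0.237, 0.0906]
tool_rot: [-0.0, 0.931, 0.366, -0.001]
contact_force: [0.7, 0.2, -1.9]
gripper_width: 0.506
grasp_force: 61.8
[0.52189569 0.2369426  0.09075349] 0.7491956137478046 [-1.45684501e-03 -4.50865071e-04 -9.99998837e-01]
d [0.0007 0.0003 0.0073] r [-0.0004  0.0008 -0.0005]
```

View pics/w9.png

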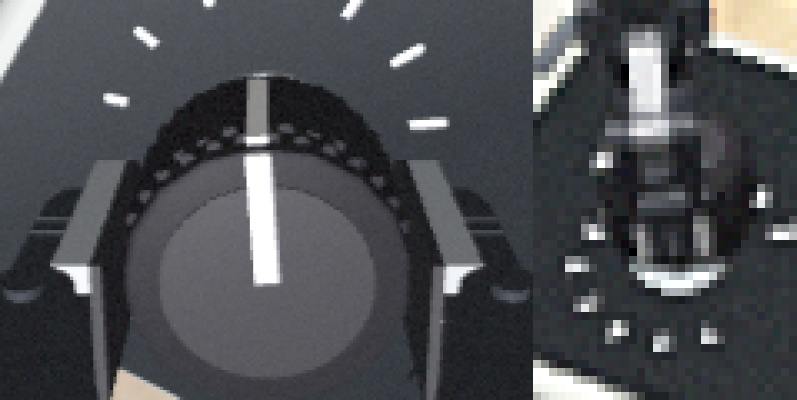

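The knob is unmoved in the grip. I'll recompute its offset from this still picture.

```bash
sed -i 's/tp(387,235)/tp(386,233)/; s/tp(401,425)/tp(400.5,425)/' held.py; python3 held.py
```

```text
cam [ 7.310e-02 -1.000e-04 -1.435e-01] centre in tool [-1.10456856e-03  9.34008416e-05 -2.35000000e-02] len 0.021175080385803395 left disc [ 0.00011441 -0.01627963  0.        ]
pointer rel tool yaw (ccw from above) 0.06731280734422963
tool yaw 0.7526871926557703 TCP xy [0.52324233 0.23802325]
d [ 0.0018  0.     -0.1989] r [-0.0004  0.0008 -0.0023]
d [ 0.002   0.0001 -0.0364] r [-0.0004  0.0008 -0.0023]
```

```bash

python3 -m inch '[{"dx":0.0019,"dy":0,"dz":-0.003,"rx":0,"ry":0,"rz":0},{"dx":0.0019,"dy":0,"dz":-0.003,"rx":0,"ry":0,"rz":0},{"dx":0.0019,"dy":0,"dz":-0.003,"rx":0,"ry":0,"rz":0},{"dx":0.0019,"dy":0,"dz":-0.003,"rx":0,"ry":0,"rz":0}]'
python3 -m inch '[{"dx":0,"dy":0,"dz":0.003,"rx":0,"ry":0,"rz":0},{"dx":0,"dy":0,"dz":0.006,"rx":0,"ry":0,"rz":0},{"dx":0,"dy":0,"dz":0.009,"rx":0,"ry":0,"rz":0},{"dx":0,"dy":0,"dz":0.011,"rx":0,"ry":0,"rz":0},{"dx":0,"dy":0,"dz":0.011,"rx":0,"ry":0,"rz":0}]'
```

```text
time: 14.15
tool_pos: [0.5235, 0.2382, 0.0941]
tool_rot: [-0.0, 0.931, 0.366, 0.0]
contact_force: [-0.8, 0.5, -1.2]
gripper_width: 0.502
grasp_force: 61.8
time: 14.65
tool_pos: [0.5232, 0.2381, 0.0848]
tool_rot: [-0.0, 0.931, 0.366, -0.0]
contact_force: [-0.2, 0.6, -1.4]
gripper_width: 0.504
grasp_force: 61.8
```

No contact at 84.8 mm, so the bore is on the spindle. I'll continue down.

```bash

python3 -m inch '[{"dx":0,"dy":0,"dz":0.003,"rx":0,"ry":0,"rz":0},{"dx":0,"dy":0,"dz":0.006,"rx":0,"ry":0,"rz":0},{"dx":0,"dy":0,"dz":0.009,"rx":0,"ry":0,"rz":0},{"dx":0,"dy":0,"dz":0.01,"rx":0,"ry":0,"rz":0},{"dx":0,"dy":0,"dz":0.01,"rx":0,"ry":0,"rz":0}]' && python3 -m inch '[{"dx":0,"dy":0,"dz":0.002,"rx":0,"ry":0,"rz":0},{"dx":0,"dy":0,"dz":0.004,"rx":0,"ry":0,"rz":0},{"dx":0,"dy":0,"dz":0.005,"rx":0,"ry":0,"rz":0},{"dx":0,"dy":0,"dz":0.005,"rx":0,"ry":0,"rz":0},{"dx":0,"dy":0,"dz":0.005,"rx":0,"ry":0,"rz":0}]'
```

```text
time: 15.15
tool_pos: [0.5234, 0.2381, 0.077]
tool_rot: [-0.0, 0.931, 0.366, -0.0]
contact_force: [-0.1, 0.2, -0.6]
gripper_width: 0.507
grasp_force: 61.8
time: 15.65
tool_pos: [0.5238, 0.2383, 0.0739]
tool_rot: [0.0, 0.931, 0.366, 0.0]
contact_force: [-0.9, -0.3, 3.0]
gripper_width: 0.508
grasp_force: 62.1
```

```bash

python3 -m inch '[{"dx":0,"dy":0,"dz":0.002,"rx":0,"ry":0,"rz":0},{"dx":0,"dy":0,"dz":0.004,"rx":0,"ry":0,"rz":0},{"dx":0,"dy":0,"dz":0.005,"rx":0,"ry":0,"rz":0},{"dx":0,"dy":0,"dz":0.005,"rx":0,"ry":0,"rz":0},{"dx":0,"dy":0,"dz":0.005,"rx":0,"ry":0,"rz":0}]' && python3 -m inch '[{"dx":0,"dy":0,"dz":0.002,"rx":0,"ry":0,"rz":0},{"dx":0,"dy":0,"dz":0.003,"rx":0,"ry":0,"rz":0},{"dx":0,"dy":0,"dz":0.003,"rx":0,"ry":0,"rz":0},{"dx":0,"dy":0,"dz":0.003,"rx":0,"ry":0,"rz":0}]'
```

```text
time: 16.15
tool_pos: [0.5238, 0.2383, 0.0704]
tool_rot: [0.0, 0.931, 0.366, 0.0]
contact_force: [-4.4, -0.8, 7.5]
gripper_width: 0.507
grasp_force: 62.7
time: 16.55
tool_pos: [0.5239, 0.2383, 0.0699]
tool_rot: [0.0, 0.931, 0.366, -0.0]
contact_force: [-8.6, -3.9, 17.5]
gripper_width: 0.51
grasp_force: 63.8
```

The last step added force but hardly any travel, and there's side load. I'll ease that off and push a little more.

```bash

python3 -m inch '[{"dx":-0.0008,"dy":-0.0003,"dz":0,"rx":0,"ry":0,"rz":0},{"dx":-0.0008,"dy":-0.0003,"dz":0,"rx":0,"ry":0,"rz":0},{"dx":-0.0008,"dy":-0.0003,"dz":0,"rx":0,"ry":0,"rz":0}]' && python3 -m inch '[{"dx":0,"dy":0,"dz":0.001,"rx":0,"ry":0,"rz":0},{"dx":0,"dy":0,"dz":0.002,"rx":0,"ry":0,"rz":0},{"dx":0,"dy":0,"dz":0.002,"rx":0,"ry":0,"rz":0},{"dx":0,"dy":0,"dz":0.002,"rx":0,"ry":0,"rz":0}]'
python3 - <<'E'
from h import *
P,R=tcp(); i=optics.camera_info("wrist"); w=optics.grab_frame("wrist")[:,:,::-1].copy(); s=optics.grab_frame("scene")[:,:,::-1]; print(P,np.arctan2(R[1,0],R[0,0]),R[:,2])
np.savez("w8.npz",**{k:i[k] for k in ("R","t","fx","fy","cx","cy")},P=P,Rt=R)
cv2.imwrite("pics/w10.png",np.hstack([cv2.resize(w[180:300,175:335],(533,400),interpolation=3),cv2.resize(s[170:290,120:200],(267,400),interpolation=3)]))
E
```

```text
time: 16.85
tool_pos: [0.5239, 0.2383, 0.07]
tool_rot: [0.0, 0.931, 0.366, 0.001]
contact_force: [-6.7, -2.3, 16.7]
gripper_width: 0.51
grasp_force: 63.6
time: 17.25
tool_pos: [0.524, 0.2384, 0.0699]
tool_rot: [0.0, 0.931, 0.366, 0.0]
contact_force: [-11.3, -3.7, 23.9]
gripper_width: 0.511
grasp_force: 64.4
[0.52395923 0.23835637 0.06986394] 0.7495700828031917 [ 1.02163714e-03  1.30841934e-04 -9.99999470e-01]
```

View pics/w10.png

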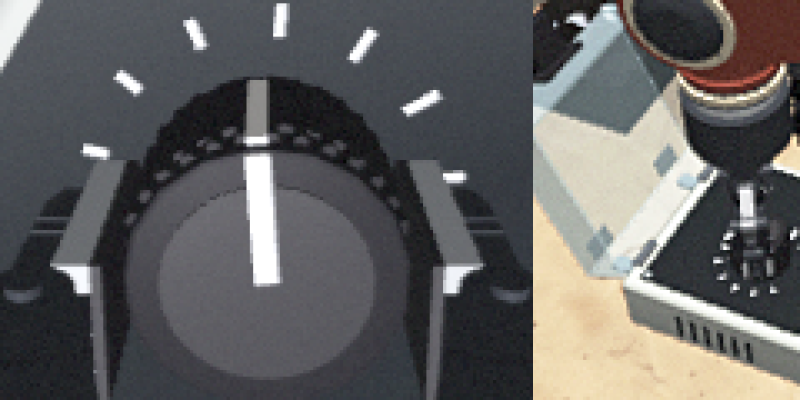

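The cover is open at left and the knob sits the same in the grip with its pointer straight. The load rises without further travel. I'll remove the side load once more to make sure it's on the stop and not jammed.

```bash

python3 -m inch '[{"dx":-0.0015,"dy":-0.0005,"dz":0,"rx":0,"ry":0,"rz":0},{"dx":-0.003,"dy":-0.001,"dz":0,"rx":0,"ry":0,"rz":0},{"dx":-0.003,"dy":-0.001,"dz":0,"rx":0,"ry":0,"rz":0},{"dx":-0.003,"dy":-0.001,"dz":0,"rx":0,"ry":0,"rz":0}]' && python3 -m inch '[{"dx":0,"dy":0,"dz":0.0005,"rx":0,"ry":0,"rz":0},{"dx":0,"dy":0,"dz":0.0005,"rx":0,"ry":0,"rz":0},{"dx":0,"dy":0,"dz":0.0005,"rx":0,"ry":0,"rz":0}]'
```

```text
time: 17.75
tool_pos: [0.5238, 0.2383, 0.07]
tool_rot: [-0.0, 0.931, 0.366, 0.004]
contact_force: [-4.3, 1.4, 18.3]
gripper_width: 0.503
grasp_force: 63.6
time: 18.05
tool_pos: [0.5238, 0.2383, 0.0699]
tool_rot: [-0.0, 0.931, 0.366, 0.004]
contact_force: [-3.8, -0.9, 19.2]
gripper_width: 0.506
grasp_force: 63.8
```

With the side load nearly gone, the knob holds at the same height under 19 N. That is well above the 10 N full-down force, so it's home.

```bash
python3 -c "
from plant import ticket; print(ticket.job_done())"
```

```text
the job is handed in; nothing more can be done
None
```

I've handed the job in, with no verdict shown: the cover is open on its stop, and the black knob is on the spindle, pointer to the flat, still gripped and pressed home at about 19 N (18 s of the 51 s used).

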